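# Mount a dovetail holder and set its stage to the mark against the backlash

## Robot

A 7-joint arm with a two-finger parallel gripper is mounted at the origin on a cart in front of the work surface, level with it; the furniture and walls round the work are solid. World frame = base frame: x ahead of the robot, y to its left, z up, the work surface at z = 0. Lengths are in m, angles in rad, forces in N, time in s.
With the tool pointing down it reaches from about 0.4 to 0.85 m from the base axis. Payload 10.4 kg.
Tool frame: the origin (TCP) lies midway between the tips of the shut fingers; the grasp point (between the pads) lies 19 mm behind it; z points along the fingers, y is the line along which they close (so a half turn about z gives the same grasp; the last joint's range is limited). The gripper opens to 85 mm and grips with 20 to 120 N. Pads are 22 mm wide; open, the fingers measure 114 mm over their backs; the gripper's body (76 mm by 85 mm) begins 54 mm behind the grasp point. The pads swing forward as they close: fully open they stand 13 mm farther back than shut.
Start: joints at [1.312, 0.332, -0.065, 1.46, 0.022, 1.35, -0.088], TCP at [0.146, -0.608, 0.231] pointing down, gripper open.
Joint ranges: [-2.6, 2.6], [-0.5, 2.12], [-1.47, 1.34], [0.16, 2.42], [-1.27, 4.41], [0.06, 2.06], [-2.6, 2.6]. Speed limits (rad/s): [2.22, 2.22, 2.79, 2.79, 3.14, 3.14, 3.14].

## Interface

Orientations are given as a unit quaternion [x, y, z, w].
In Python, from workcell import get_obs, camera, camera_params, hand_in gives the robot as it stands.
- The arm moves only by the tool carry_out, never from a script. Its argument "commands" is a list that holds one entry, the list of rows, each a list of 6 numbers: the shift along the tool's x, y, z in units of 40 mm (1.0 is 40 mm), then the turn, a rotation vector about the tool's x, y, z in units of 6 degrees (1.0 is 6 degrees). In form: [[[x, y, z, ax, ay, az], ...]]. A call has 1 to 20 rows; each row shifts and turns the commanded pose from where the row before left it, along the tool's axes as they then stand; what a row does not reach is not made up. A row lasts 1/12 s, in which the tool goes at most 41.7 mm and 7.16 degrees, less where a joint would pass 70% of its speed; a pose out of reach is approached as far as the arm can. A call is refused whole if a number of a shift passes 1 or a number of a turn 1, either way. A call with a gripper value outside its range is refused whole. "hand" is the closure, from -1 (fully open) to 1 (shut), set as the call begins (left out, the last holds). The fingers move at their own pace and stop on an object; "force" is the grip in N (left out, the last holds). Time passes only in rows, so rows that do not move let the fingers close. It gives the time, the measured TCP pose, the force, the opening and the grip force at its end, in the units of the state.
- get_obs(): the state, without advancing time (a new reading comes with each control period).
- camera(name): name is "scene" or "top"; returns the picture (480x640x3 uint8, red, green, blue); there is no depth.
- camera_params(name): a dict with "mtx" (3x3 intrinsics, pixels), "R" (3x3) and "t" (3): a world point X has camera coordinates R X + t. Camera axes: x right, y down, z forward; pixel columns grow to the right and rows downward; lengths in m; the calibration is good to about 2 mm. A picture is of the moment at which its call begins. camera_params takes no time and is no camera call.
- hand_in(): hands the job in; it is judged then, once.
The state is a dict: "clock": time; "joint_pos": joint angles; "joint_velocities": joint speeds; "tau": joint torques, N m; "position": TCP position; "ee_rot": TCP orientation; "ft_force": force on the tool from outside, world axes, zero at the start; "torque": the same for the moment, N m; "grip_width": opening from 0.0 (shut) to 1.0 (fully open); "grasp_force": force on a finger pad.
Only numpy, scipy, OpenCV 4.12 (cv2) and the standard library are available. Lean on these libraries where they do the work, as an engineer would, in place of code of your own. Each camera call takes 0.05 s, during which the arm holds its last target. There are 200 camera calls.

## Task

Mount the loose dovetail holder on the stage: carry it level and lay it on the carriage with its narrow end 15 to 30 mm into the mouth of the way, let go of it there, then take it again by the upright tab at its wide end and slide it home until the taper wedges tight. The rack drive has play, so next turn the wing knob clockwise until the pointer stands at least 6 mm to the right of the set mark, then turn it counterclockwise to bring the pointer leftwards up to the mark, and let go with the play taken up in that direction. Leave the other things on the counter where they are.

Things in the scene. Friction and masses are not known exactly. Their poses are not given: they have to be found in the camera images.
- holder_center (a point): Loose aluminium dovetail holder, 0.45 kg, 90 mm long (x). Its body, 9 to 24 mm above the underside, is straight, 44 mm wide (y), the full length: grip it across this width. Below is the tapered foot, above its wide rear end a tab. The point: middle of length and width, 12 mm above the underside; x to the narrow end, z up.
- holder: The same holder, at the centre of its underside. Its foot, the lowest 9 mm, is a dovetail that tapers 5 degrees a side: 70 mm wide at the rear (-x) end, 54 mm at the front (+x) end, so it stands out past the body's sides.
- holder_tab (a point): Centre of the holder's upright tab at its wide end: 10 mm thick along the holder's x, 40 mm wide along y, rising 16 mm above the body, to 40 mm above the underside. The point is 40 mm behind the plate's middle (-x) and 32.5 mm above its underside. Axes as the holder's.
- way_mouth (a point): Middle of the mouth of the dovetail way on the stage's carriage, on the flat bed, 36 mm above the counter. x points into the way, y left (the way the carriage slides), z up. The bed reaches 80 mm in front of the mouth (-x); the holder is laid there and slid in; a little overhang is harmless. Fingers holding the body's sides do not fit between the rails.
- way_home (a point): Where holder_center comes to lie when the holder is wedged: 33 mm beyond the mouth, 12 mm above the bed, axes as way_mouth. Push with 10 to 15 N to make it tight. The two rails run 80 mm from the mouth, 24 mm high, 104 mm over their outer sides; their lips, 10.5 mm above the bed, overhang the foot and leave a 50 mm slot for the body. Bed and flanks are oiled and slide easily.
- knob_grip (a point): Black wing knob right of the carriage, on an upright axis: the wing is 62 mm long along the point's x, 12 mm thick along y, from 51 to 78 mm above the counter; under it a round skirt of 46 mm diameter, its top 51 mm up. The point is on the axis, 66 mm up, and turns with the knob. Counterclockwise from above drives the carriage left, clockwise right; about 0.15 N m.
- knob (a joint): Where the knob stands in the play (backlash) of its drive, rad: from -0.13 (taken up clockwise: it drives to the right) to +0.13 (taken up counterclockwise: it drives to the left). In between, the knob turns without the carriage. Knob and carriage stay where they are left.
- pinion (a joint): The pinion under the knob, rad, 0 at the start, growing counterclockwise from above. It moves the carriage 25 mm per rad, and can turn about 1.8 rad clockwise from the start but hardly the other way.
- pointer (a point): Tip of the pointer on the front edge of the carriage, 30 mm above the counter; it moves with the carriage over a scale strip with lines every 5 mm. Axes as the stage: x away from its front, y to the left, z up. At the start it stands 9 to 21 mm to the left (+y) of the set mark.
- set_mark (a point): The set mark: the line of the pointed dark clip fixed on the front of the scale strip, 30 mm above the counter, its point facing the pointer. Axes as the stage. The pointer is set when its y in this frame is 0.
Things that resemble listed ones, but are neither listed nor needed, are in the scene too. What is shaped like the holder but black is not meant.

How it is judged:
On the way, in this order (a step that is already met when the one before it is completed fails the run):
1. the holder lies level on the carriage bed with its narrow end at least 10 mm inside the way but at least 12 mm short of home, let go (x of holder_center in the frame of way_mouth between -0.035 and 0.021 m and z of holder_center in the frame of way_mouth between 0.008 and 0.016 m and angle between holder_center's own z axis and vertical below 0.06 rad and contact force between the fingers and holder below 0.1 N and y of holder_center in the frame of way_mouth between -0.012 and 0.012 m), for 0.1 s.
2. the holder is home in the way, wedged: its middle at least 29.5 mm beyond the mouth and within 4 mm of the way's middle line, level and in line with the way (x of holder_center in the frame of way_mouth above 0.0295 m and z of holder_center in the frame of way_mouth between 0.008 and 0.016 m and angle between the x axis of holder_center and the x axis of way_mouth, either way round below 0.04 rad and angle between holder_center's own z axis and vertical below 0.06 rad and y of holder_center in the frame of way_mouth between -0.004 and 0.004 m), for 0.2 s.
3. the pointer has been backed off at least 4 mm to the right of the set mark, the holder still home (y of pointer in the frame of set_mark below -0.004 m and x of holder_center in the frame of way_mouth above 0.0295 m), for 0.1 s.
At the end, for the whole second after the job is handed in: The holder is wedged home in the way (middle at least 29.5 mm beyond the mouth, within 4 mm of its middle line and 0.04 rad of its direction, level); the pointer is within 2.5 mm of the set mark; the play is taken up counterclockwise (knob joint above 0.08 rad); all at rest (all of step 2 and y of pointer in the frame of set_mark between -0.0025 and 0.0025 m and value of joint knob above 0.08 rad and linear speed of holder below 0.01 m/s); the robot touches nothing.
It fails at once if the holder is tipped by more than 0.6 rad (angle between holder_center's own z axis and vertical above 0.6 rad).
It fails at once if another thing on the counter is moved by more than 25 mm (distance of any of tape_measure, grease_tin, bearing_1, spanner, oil_bottle, screwdriver, bearing_2 from where it was at the start of the episode above 0.025 m).
It also fails if it takes over 64 s, if anything falls off the work surface, if the arm or the gripper's body presses on something with over 40 N, if the wrist force passes 120 N, or if a joint passes its speed limit or range.

## Working session

There is one attempt and no reset: what is moved stays moved. The work goes in short steps, Python scripts to look and compute and a tool call to move; the robot and the scene stay as the last step left them, time stands still between calls to the robot, and variables do not carry over. Pictures are saved under pics/ and viewed, at most 10 in all, crops included, and the job is handed in when it is done.

Besides the shell and the picture viewer there is one more tool, called after "Call:" by a JSON object that holds its "fn" and its "kwargs". carry_out: Moves the arm, as the interface text tells. Its arguments: {"type":"object","properties":{"commands":{"type":"array"},"hand":{"type":"number"},"force":{"type":"number"}},"required":["commands"]}

```bash
mkdir -p pics; ls; python3 - <<'E'
from workcell import *
import cv2
for n in("scene","top"):
    cv2.imwrite(f"pics/{n}0.png",camera(n)[:,:,::-1]); p=camera_params(n); print(n,p)
o=get_obs(); print({k:o[k] for k in("clock","position","ee_rot","grip_width")})
E
```

```text
pics
scene {'mtx': array([[565.09442624,   0.        , 320.96342705],
       [  0.        , 565.09442624, 239.51270392],
       [  0.        ,   0.        ,   1.        ]]), 'R': array([[ 0.44658726, -0.89473847, -0.00169972],
       [-0.36147911, -0.17868523, -0.91509805],
       [ 0.81846971,  0.40928555, -0.40322782]]), 't': array([-0.43021588,  0.20047394,  1.01525775])}
top {'mtx': array([[455.56791565,   0.        , 322.38604728],
       [  0.        , 455.56791565, 233.23005773],
       [  0.        ,   0.        ,   1.        ]]), 'R': array([[ 0.01038872, -0.99992911,  0.00581763],
       [-0.98483633, -0.01123915, -0.17312158],
       [ 0.17317469, -0.0039309 , -0.98488328]]), 't': array([-0.2780331 ,  0.48615813,  1.13086497])}
{'clock': 0.1, 'position': array([ 0.14591401, -0.60739538,  0.23059986]), 'ee_rot': array([ 9.93059034e-01,  1.17615287e-01, -1.15633485e-04, -6.20810851e-04]), 'grip_width': 1.000520951322727}
```

View pics/scene0.png

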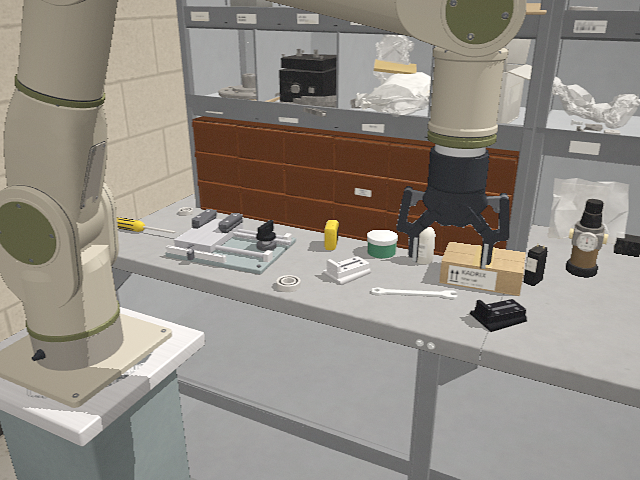

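View pics/top0.png

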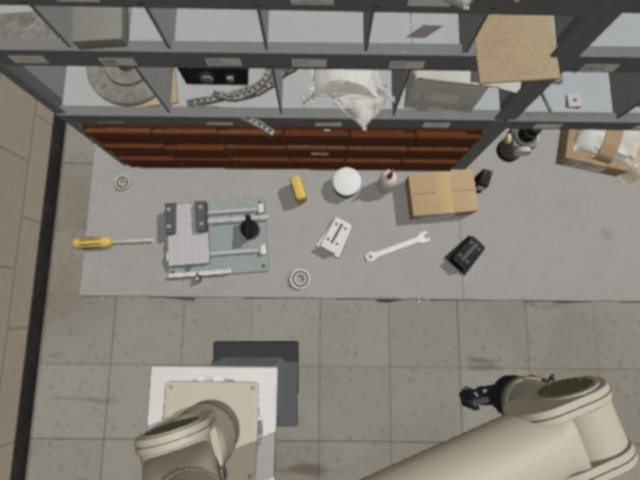

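The scene view shows the stage at (230,240) and the white holder at (347,268), with the black decoy at (498,313). In the top view the stage is at (215,240), the knob at (249,228) and the holder at (336,237). I'll zoom in on the top view next.

```bash
python3 - <<'E'
import cv2
a=cv2.imread("pics/top0.png")[190:290,155:365]
cv2.imwrite("pics/topc.png",cv2.resize(a,None,fx=3.8,fy=3.8,interpolation=cv2.INTER_CUBIC))
a=cv2.imread("pics/scene0.png")[200:295,160:380]
cv2.imwrite("pics/scenec.png",cv2.resize(a,None,fx=3.6,fy=3.6,interpolation=cv2.INTER_CUBIC))
E
```

```text
(no output)
```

View pics/topc.png

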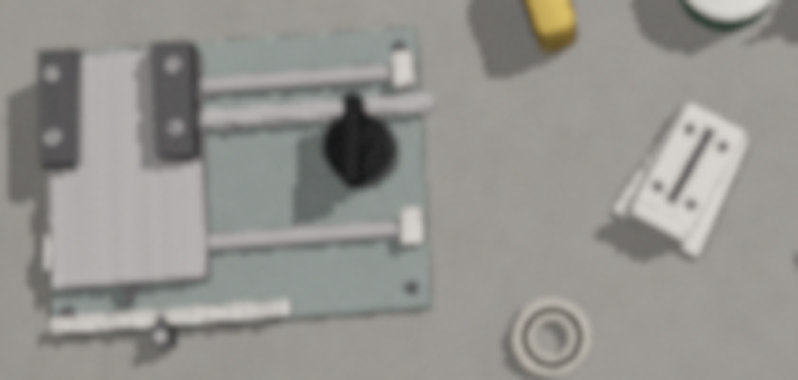

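View pics/scenec.png

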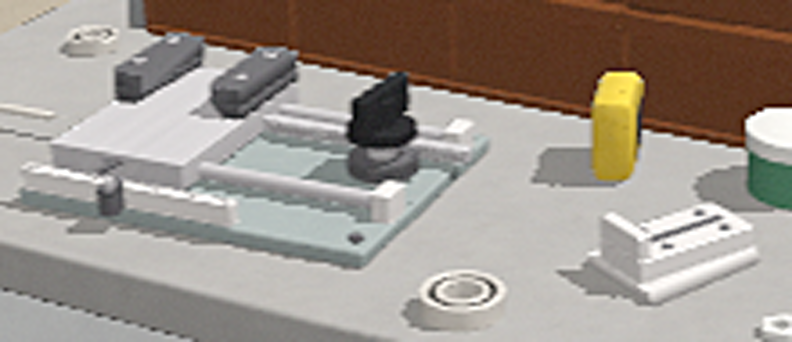

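The tab is at the holder's lower-left end, which is the wide end near the robot. The way opens towards the robot, with the rails at crop (38..200, 45..165). The knob is at (357,147), with its wing lying roughly along the way, and the clip is at (162,335). Next I'll turn these pixels into positions.

```bash
cat > h.py <<'E'
import numpy as np, cv2
from workcell import *
from scipy.optimize import minimize
def ray(n,uv,z):
    p=camera_params(n); R,t=p["R"],p["t"]; c=-R.T@t
    d=R.T@np.linalg.inv(p["mtx"])@np.array([uv[0],uv[1],1.]); return c+d*(z-c[2])/d[2]
def proj(n,X):
    p=camera_params(n); x=(np.atleast_2d(X)@p["R"].T+p["t"])@p["mtx"].T; return x[:,:2]/x[:,2:]
def T(u,v,z): return ray("top",(155+(u+.5)/3.8-.5,190+(v+.5)/3.8-.5),z)
def S(u,v,z): return ray("scene",(160+(u+.5)/3.6-.5,200+(v+.5)/3.6-.5),z)
def box(x0,x1,w0,w1,z0,z1): # widths at x0,x1
    return np.array([[x,s*w/2,z] for x,w in((x0,w0),(x1,w1)) for s in(-1,1) for z in(z0,z1)])
HOLD=[box(-.045,.045,.070,.054,0,.009),box(-.045,.045,.044,.044,.009,.024),box(-.045,-.035,.04,.04,.024,.04)]
def place(P,q,z=0):
    c,s=np.cos(q[2]),np.sin(q[2]); return P@np.array([[c,s,0],[-s,c,0],[0,0,1]])+[q[0],q[1],z]
def sil(n,q,roi,k=6,z=0,parts=HOLD):
    x0,y0,x1,y1=roi; m=np.zeros(((y1-y0)*k,(x1-x0)*k),np.uint8)
    for P in parts:
        uv=(proj(n,place(P,q,z))-[x0-.5,y0-.5])*k
        cv2.fillConvexPoly(m,cv2.convexHull(np.round(uv).astype(np.int32)),255)
    return cv2.resize(m,(x1-x0,y1-y0),interpolation=cv2.INTER_AREA)/255.
E
python3 - <<'E'
from h import *
f=lambda a:np.round(a,4)
print("slot",f(T(708,130,.024)),f(T(672,200,.024)))
print("body front",f(T(690,100,.024)),f(T(748,130,.024)))
print("railL",[f(T(*p,.060)) for p in((38,50),(78,50),(78,165),(40,168))])
print("railR",[f(T(*p,.060)) for p in((152,43),(195,45),(200,158),(158,160))])
print("bed front",f(T(52,288,.036)),f(T(207,275,.036)))
print("knob T",f(T(350,98,.078)),f(T(360,185,.078)), "skirt",f(T(357,147,.051)))
print("knob S",f(S(352,105,.078)),f(S(407,74,.078)),f(S(382,132,.051)))
print("clip",f(T(162,335,.03)),f(S(108,182,.03)))
print("pointer",f(T(123,300,.03)),f(S(105,170,.03)))
print("plate",[f(T(*p,.0)) for p in((418,30),(430,305))])
a=cv2.imread("pics/top0.png");b=cv2.imread("pics/scene0.png")
print(a[237,340],a[245,300],b[268,350],b[285,330])
E
```

```text
slot [ 0.5182 -0.3214  0.024 ] [ 0.4689 -0.2968  0.024 ]
body front [ 0.5392 -0.3088  0.024 ] [ 0.5185 -0.349   0.024 ]
railL [array([0.5609, 0.1327, 0.06  ]), array([0.5612, 0.1058, 0.06  ]), array([0.4824, 0.1006, 0.06  ]), array([0.4801, 0.1257, 0.06  ])]
railR [array([0.5666, 0.0562, 0.06  ]), array([0.5656, 0.0271, 0.06  ]), array([0.4881, 0.0196, 0.06  ]), array([0.4864, 0.0475, 0.06  ])]
bed front [0.4024 0.1202 0.036 ] [0.4123 0.0166 0.036 ]
knob T [ 0.5263 -0.0819  0.078 ] [ 0.4681 -0.0907  0.078 ] skirt [ 0.4984 -0.0835  0.051 ]
knob S [ 0.4668 -0.0805  0.078 ] [ 0.5297 -0.0846  0.078 ] [ 0.4902 -0.0877  0.051 ]
clip [0.3721 0.0461 0.03  ] [0.3807 0.0566 0.03  ]
pointer [0.3954 0.0738 0.03  ] [0.395  0.0705 0.03  ]
plate [array([ 0.5932, -0.1154,  0.    ]), array([ 0.3971, -0.1301,  0.    ])]
[206 210 214] [147 151 155] [248 250 255] [188 193 195]
```

```bash
cat >> h.py <<'E'
def fit(parts,q0,views,z=0):
    def cost(q): return sum(np.abs(sil(n,q,roi,4,z,parts)-m).sum() for n,roi,m in views)
    best=None
    for s in (1,.3):
        q=q0 if best is None else best.x
        sx=np.array([q]+[np.array(q)+s*np.array(d) for d in([.008,0,0],[0,.008,0],[0,0,.1])])
        best=minimize(cost,q,method="Nelder-Mead",options=dict(initial_simplex=sx,xatol=1e-4,fatol=.01))
    return best
E
python3 - <<'E'
from h import *
im={n:cv2.imread(f"pics/{n}0.png") for n in("top","scene")}
g=lambda n,r:im[n][r[1]:r[3],r[0]:r[2]].astype(float)
rt=(310,210,360,265); rs=(318,250,378,290)
mt=np.clip((g("top",rt).mean(2)-165)/35,0,1); ms=np.clip((g("scene",rs).mean(2)-200)/25,0,1)
for m,r in((mt,"t"),(ms,"s")): cv2.imwrite(f"pics/m{r}.png",m*255)
for v in([("top",rt,mt)],[("scene",rs,ms)],[("top",rt,mt),("scene",rs,ms)]):
    r=fit(HOLD,[.49,-.307,-.46],v); print("holder",r.x.round(4),r.fun, sum(x[2].sum() for x in v))
RAIL=[box(0,.08,.027,.027,.0105,.024)+[0,s*.0385,0] for s in(-1,1)]+[box(0,.08,.014,.014,0,.024)+[0,s*.045,0] for s in(-1,1)]
rt=(158,195,214,240); rs=(185,203,250,238)
k=np.ones((3,3))
def dk(n,r,hi):
    m=cv2.morphologyEx(g(n,r).mean(2),cv2.MORPH_OPEN,np.ones((5,5))); return np.clip((hi-m)/25,0,1)
mt=dk("top",rt,115); ms=dk("scene",rs,130)
for v in([("top",rt,mt)],[("scene",rs,ms)],[("top",rt,mt),("scene",rs,ms)]):
    r=fit(RAIL,[.483,.073,.08],v,.036); print("mouth",r.x.round(4),r.fun, sum(x[2].sum() for x in v))
    q=r.x
vis=[]
for n,r0,r1 in(("top",(155,190,365,290),0),("scene",(160,200,380,295),0)):
    m=np.maximum(sil(n,fit(HOLD,[.49,-.307,-.46],[("top",(310,210,360,265),np.clip((g("top",(310,210,360,265)).mean(2)-165)/35,0,1))]).x,r0),sil(n,q,r0,z=.036,parts=RAIL))
    a=g(n,r0).astype(np.uint8); a=cv2.resize(a,None,fx=3.5,fy=3.5,interpolation=cv2.INTER_CUBIC); M=(cv2.resize(m,(a.shape[1],a.shape[0]))>.5).astype(np.uint8)
    c,_=cv2.findContours(M,0,1); cv2.drawContours(a,c,-1,(0,0,255),1); vis.append(cv2.resize(a,(800,a.shape[0]))[:300])
cv2.imwrite("pics/fit.png",np.vstack(vis))
E
```

```text
holder [ 0.4901 -0.3081 -0.4889] 297.3826330532213 523.7142857142857
holder [ 0.4987 -0.3005 -0.4063] 533.9207843137254 370.2
holder [ 0.4912 -0.3052 -0.4802] 873.8247619047619 893.9142857142856
mouth [0.4841 0.0768 0.0745] 207.96078431372547 749.9466666666667
mouth [0.4914 0.0794 0.0573] 685.8854901960784 1022.2266666666667[ WARN:0@0.277] global loadsave.cpp:1063 imwrite_ Unsupported depth image for selected encoder is fallbacked to CV_8U.
Traceback (most recent call last):
  File "h.py", line 28, in fit
    best=minimize(cost,q,method="Nelder-Mead",options=dict(initial_simplex=sx,xatol=1e-4,fatol=.01))
  File "h.py", line 23, in cost
    def cost(q): return sum(np.abs(sil(n,q,roi,4,z,parts)-m).sum() for n,roi,m in views)
                        ~~~^^^^^^^^^^^^^^^^^^^^^^^^^^^^^^^^^^^^^^^^^^^^^^^^^^^^^^^^^^^^^
  File "h.py", line 23, in <genexpr>
    def cost(q): return sum(np.abs(sil(n,q,roi,4,z,parts)-m).sum() for n,roi,m in views)
                                   ~~~^^^^^^^^^^^^^^^^^^^
  File "h.py", line 19, in sil
    uv=(proj(n,place(P,q,z))-[x0-.5,y0-.5])*k
        ~~~~^^^^^^^^^^^^^^^^
  File "h.py", line 8, in proj
    p=camera_params(n); x=(np.atleast_2d(X)@p["R"].T+p["t"])@p["mtx"].T; return x[:,:2]/x[:,2:]
ValueError: time passes only in moves, steps and waits
```

Call:
{"fn": "carry_out", "kwargs": {"commands": [[[0.77,-0.415,0,0,0,0],[0.77,-0.415,0,0,0,0],[0.77,-0.415,0,0,0,0],[0.77,-0.415,0,0,0,0],[0.77,-0.415,0,0,0,0],[0.77,-0.415,0,0,0,0],[0.77,-0.415,0,0,0,0],[0.77,-0.415,0,0,0,0],[0.77,-0.415,0,0,0,0],[0.77,-0.415,0,0,0,0],[0.77,-0.415,0,0,0,0],[0.77,-0.415,0,0,0,0],[0.77,-0.415,0,0,0,0],[0,0,0,0,0,0.98],[0,0,0,0,0,0.98],[0,0,0,0,0,0.98],[0,0,0,0,0,0.98],[0,0,0,0,0,0.98],[0,0,0,0,0,0.98],[0,0,0,0,0,0.98]]], "hand": -1}}

```text
clock: 1.77
position: [0.4847, -0.3043, 0.2309]
ee_rot: [0.97, -0.241, -0.0, -0.0]
ft_force: [0.9, -0.2, -0.4]
grip_width: 1.0
grasp_force: 0.0
```

```bash
sed -i 's/^def ray/import functools\n_cp=camera_params\ncamera_params=functools.lru_cache(None)(_cp)\ndef ray/' h.py
cat >> h.py <<'E'
def go(target,yaw,z):
    """print remaining shift (tool axes, units of 40mm) and turn (units of 6deg) to a target TCP xy, tool-x yaw, z"""
    from scipy.spatial.transform import Rotation as Ro
    o=get_obs(); R=Ro.from_quat(o["ee_rot"]); p=np.array(o["position"])
    d=R.inv().apply(np.array([*target,z])-p)/.04
    c,s=np.cos(yaw),np.sin(yaw); G=Ro.from_matrix(np.array([[c,s,0],[s,-c,0],[0,0,-1]]).T)
    r=np.degrees((R.inv()*G).as_rotvec())/6
    print("t",o["clock"],"pos",p.round(4),"yaw",round(np.arctan2(*R.as_matrix()[[1,0],0]),4),"shift",d.round(3),"turn",r.round(3),"F",np.round(o["ft_force"],1),"grip",round(o["grip_width"],3),round(o["grasp_force"],1))
E
python3 -c "
from h import *
go((.483,-.3045),-.48,.05)"
```

```text
t 1.7667 pos [ 0.4847 -0.3043  0.2309] yaw -0.4877 shift [-0.031  0.025  4.522] turn [ 0.     0.007 -0.073] F [ 0.9 -0.2 -0.4] grip 1.0 0.0
```

Call:
{"fn": "carry_out", "kwargs": {"commands": [[[-0.03,0.02,0.7,0,0,0],[0,0,0.7,0,0,0],[0,0,0.7,0,0,0],[0,0,0.7,0,0,0],[0,0,0.7,0,0,0],[0,0,0.7,0,0,0],[0,0,0.6,0,0,0],[0,0,0.4,0,0,0],[0,0,0.35,0,0,0],[0,0,0,0,0,0],[0,0,0,0,0,0]]]}}

```text
clock: 2.68
position: [0.483, -0.3042, 0.0088]
ee_rot: [0.971, -0.239, -0.001, -0.0]
ft_force: [-0.3, -0.1, 0.7]
grip_width: 0.996
grasp_force: 0.0
```

Call:
{"fn": "carry_out", "kwargs": {"commands": [[[0,0,0,0,0,0],[0,0,0,0,0,0],[0,0,0,0,0,0],[0,0,0,0,0,0],[0,0,0,0,0,0],[0,0,0,0,0,0],[0,0,0,0,0,0],[0,0,0,0,0,0],[0,0,0,0,0,0],[0,0,0,0,0,0]]], "hand": 1, "force": 40}}

```text
clock: 3.52
position: [0.4841, -0.3049, 0.0105]
ee_rot: [0.971, -0.239, 0.001, 0.0]
ft_force: [-0.5, -0.4, 5.3]
grip_width: 0.505
grasp_force: 41.1
```

```bash
python3 -c "
from h import *
go((.483,-.3045),-.48,.1)
im={n:camera(n)[:,:,::-1] for n in('top','scene')}
a=cv2.resize(im['top'][205:265,300:370],(400,343),interpolation=2);b=cv2.resize(im['scene'][220:295,310:390],(366,343),interpolation=2)
cv2.imwrite('pics/grip.png',np.hstack([a,b]))"
```

```text
t 3.5167 pos [ 0.4841 -0.3049  0.0105] yaw -0.4826 shift [-0.026  0.006 -2.238] turn [ 0.003 -0.016 -0.025] F [-0.5 -0.4  5.3] grip 0.505 41.1
```

View pics/grip.png

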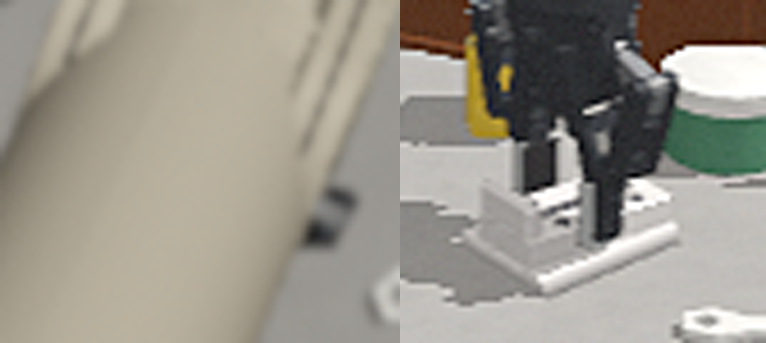

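Call:
{"fn": "carry_out", "kwargs": {"commands": [[[0,0,-0.2,0,0,0],[0,0,-0.4,0,0,0],[0,0,-0.5,0,0,0],[0,0,-0.5,0,0,0],[0,0,-0.5,0,0,0],[0,0,-0.5,0,0,0],[0,0,-0.4,0,0,0],[0,0,0,0,0,-0.67],[0,0,0,0,0,-0.67],[0,0,0,0,0,-0.67],[0,0,0,0,0,-0.67],[0,0,0,0,0,-0.67],[0,0,0,0,0,-0.67],[0,0,0,0,0,-0.66],[0,0,0,0,0,-0.66]]]}}

```text
clock: 4.87
position: [0.483, -0.3043, 0.1294]
ee_rot: [0.999, 0.04, -0.0, -0.0]
ft_force: [0.3, -0.3, -4.0]
grip_width: 0.503
grasp_force: 42.5
```

Call:
{"fn": "carry_out", "kwargs": {"commands": [[[-0.02,-0.25,0,0,0,0],[-0.04,-0.45,0,0,0,0],[-0.044,-0.59,0,0,0,0],[-0.044,-0.59,0,0,0,0],[-0.044,-0.59,0,0,0,0],[-0.044,-0.59,0,0,0,0],[-0.044,-0.59,0,0,0,0],[-0.044,-0.59,0,0,0,0],[-0.044,-0.59,0,0,0,0],[-0.044,-0.59,0,0,0,0],[-0.044,-0.59,0,0,0,0],[-0.044,-0.59,0,0,0,0],[-0.044,-0.59,0,0,0,0],[-0.044,-0.59,0,0,0,0],[-0.044,-0.59,0,0,0,0],[-0.044,-0.59,0,0,0,0],[-0.044,-0.4,0,0,0,0],[-0.02,-0.15,0,0,0,0],[0,0,0,0,0,0],[0,0,0,0,0,0]]]}}

```text
clock: 6.53
position: [0.4246, 0.072, 0.1293]
ee_rot: [0.999, 0.038, -0.0, 0.0]
ft_force: [0.4, 0.7, -4.6]
grip_width: 0.503
grasp_force: 42.5
```

```bash
python3 -c "
from h import *
go((.427,.070),.077,.0465)
im={n:camera(n)[:,:,::-1] for n in('top','scene')}
cv2.imwrite('pics/t3.png',im['top']);cv2.imwrite('pics/s3.png',im['scene'])
cv2.imwrite('pics/pre.png',cv2.resize(im['scene'][170:290,150:310],(800,600),interpolation=2))"
```

```text
t 6.5333 pos [0.4246 0.072  0.1293] yaw 0.0758 shift [0.057 0.053 2.07 ] turn [ 0.008  0.001 -0.012] F [ 0.4  0.7 -4.6] grip 0.503 42.5
```

View pics/pre.png

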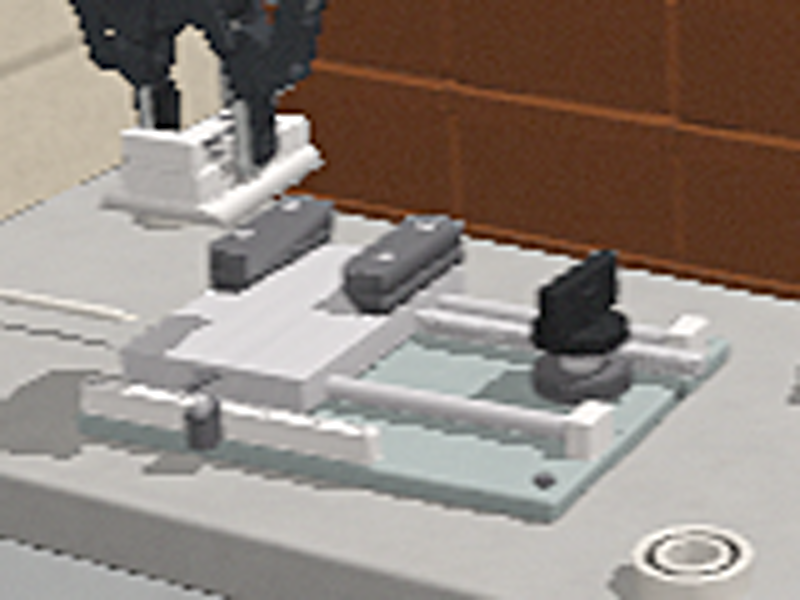

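```bash
python3 -c "
from h import *
P=lambda u,v,z:ray('scene',(150+(u+.5)/5-.5,170+(v+.5)/5-.5),z)
f=lambda a:np.round(a,4)
# predicted pixel overlay of mouth model candidates, holder
def pix(n,X): 
  q=proj(n,X); return np.round((q-[149.5,169.5])*5-.5).astype(int)
im=cv2.imread('pics/s3.png')
a=cv2.resize(im[170:290,150:310],(800,600),interpolation=2)
q=(.484,.0745,.077)
def draw(P,q,z,col):
  c=pix('scene',place(P,q,z))
  for i in range(8):
    for b in (1,2,4):
      if not i&b: cv2.line(a,c[i].tolist(),c[i|b].tolist(),col,1)
for s in(-1,1): draw(box(0,.08,.027,.027,.0105,.024)+[0,s*.0385,0],q,.036,(0,0,255))
draw(box(-.08,0,.104,.104,-.018,0),q,.036,(0,200,0))
th=.0758
for p in HOLD: draw(p,(.4246+.007*np.cos(th),.072+.007*np.sin(th),th),.1293-.0105,(255,0,0))
cv2.imwrite('pics/ov.png',a)"
```

```text
(no output)
```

View pics/ov.png

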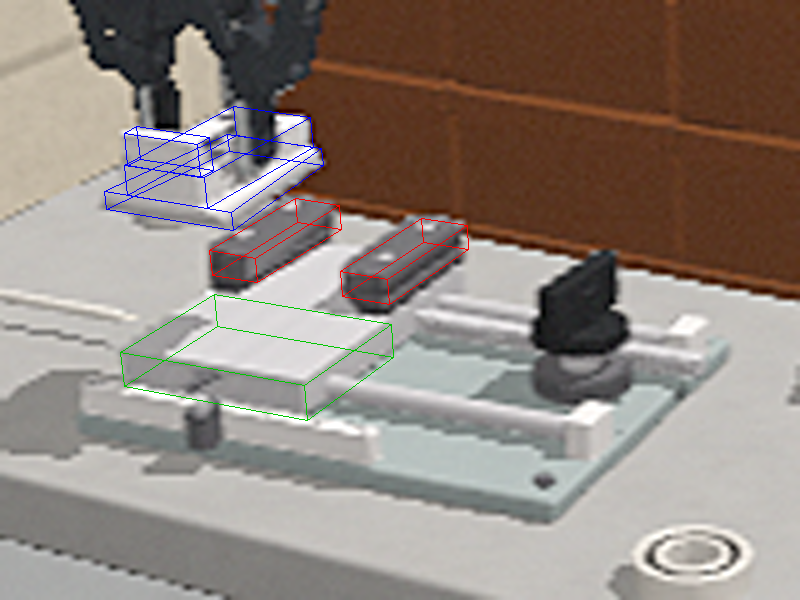

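Call:
{"fn": "carry_out", "kwargs": {"commands": [[[0,0.05,0.3,0,0,-0.06],[0,0,0.4,0,0,0],[0,0,0.4,0,0,0],[0,0,0.4,0,0,0],[0,0,0.3,0,0,0],[0,0,0.15,0,0,0],[0,0,0.05,0,0,0],[0,0,0.03,0,0,0],[0,0,0.02,0,0,0],[0,0,0,0,0,0],[0,0,0,0,0,0]]]}}

```text
clock: 7.55
position: [0.4255, 0.0704, 0.0478]
ee_rot: [0.999, 0.041, 0.001, 0.0]
ft_force: [0.4, 0.6, -4.3]
grip_width: 0.503
grasp_force: 42.4
```

```bash
python3 -c "
from h import *
go((.427,.070),.08,.0465)"
```

```text
t 7.55 pos [0.4255 0.0704 0.0478] yaw 0.0827 shift [0.037 0.014 0.034] turn [ 0.003 -0.01   0.026] F [ 0.4  0.6 -4.3] grip 0.503 42.4
```

Call:
{"fn": "carry_out", "kwargs": {"commands": [[[0,0,0.015,0,0,0],[0,0,0.015,0,0,0],[0,0,0,0,0,0],[0,0,0,0,0,0]]]}}

```text
clock: 7.88
position: [0.4253, 0.0705, 0.0464]
ee_rot: [0.999, 0.041, 0.0, 0.0]
ft_force: [-1.7, -0.5, 2.4]
grip_width: 0.505
grasp_force: 43.2
```

Call:
{"fn": "carry_out", "kwargs": {"commands": [[[0.07,0,0,0,0,0],[0.07,0,0,0,0,0],[0.07,0,0,0,0,0],[0.07,0,0,0,0,0],[0.07,0,0,0,0,0],[0,0,0,0,0,0]]]}}

```text
clock: 8.38
position: [0.4399, 0.0718, 0.0465]
ee_rot: [0.999, 0.041, 0.001, -0.0]
ft_force: [-0.6, -0.6, 3.1]
grip_width: 0.501
grasp_force: 43.3
```

Call:
{"fn": "carry_out", "kwargs": {"commands": [[[0.07,0,0,0,0,0],[0.07,0,0,0,0,0],[0.07,0,0,0,0,0],[0.07,0,0,0,0,0],[0.07,0,0,0,0,0],[0,0,0,0,0,0]]]}}

```text
clock: 8.88
position: [0.4536, 0.073, 0.0465]
ee_rot: [0.999, 0.041, 0.0, -0.0]
ft_force: [-1.2, -0.8, 4.8]
grip_width: 0.505
grasp_force: 43.5
```

```bash
python3 -c "
from h import *
go((.427,.070),.08,.0465)
cv2.imwrite('pics/s4.png',camera('scene')[:,:,::-1])
im=cv2.imread('pics/s4.png')
cv2.imwrite('pics/in.png',cv2.resize(im[170:290,150:310],(800,600),interpolation=2))"
```

```text
t 8.8833 pos [0.4536 0.073  0.0465] yaw 0.0829 shift [-0.67   0.02  -0.002] turn [-0.    -0.007  0.028] F [-1.2 -0.8  4.8] grip 0.505 43.5
```

View pics/in.png

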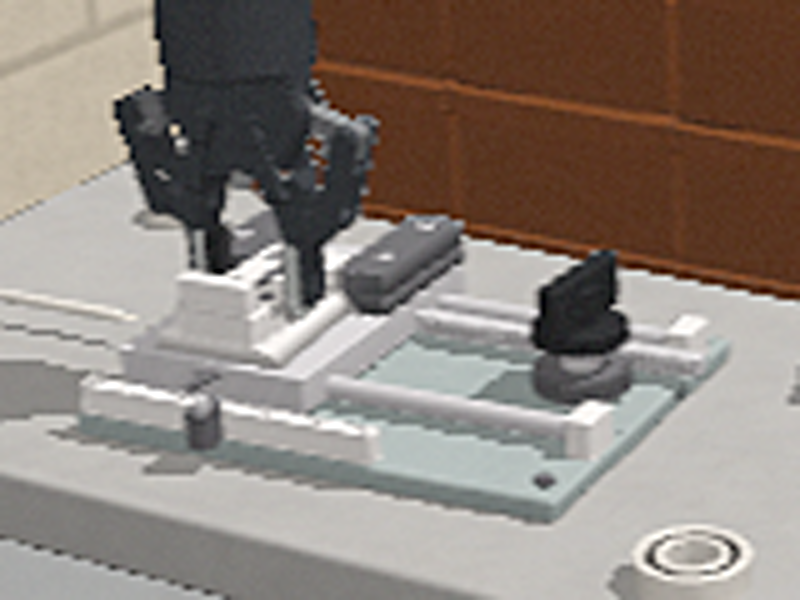

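Call:
{"fn": "carry_out", "kwargs": {"commands": [[[0,0,0,0,0,0],[0,0,0,0,0,0],[0,0,0,0,0,0],[0,0,0,0,0,0],[0,0,0,0,0,0],[0,0,0,0,0,0],[0,0,-0.16,0,0,0],[0,0,-0.16,0,0,0],[0,0,-0.16,0,0,0],[-0.2,0,0,0,0,0],[-0.22,0,0,0,0,0],[-0.22,0,0,0,0,0],[-0.18,0,0,0,0,0],[0,0,0,0,0,0]]], "hand": -0.5}}

```text
clock: 10.1
position: [0.4183, 0.0696, 0.0649]
ee_rot: [0.999, 0.042, -0.001, 0.001]
ft_force: [0.1, -0.5, -0.2]
grip_width: 0.753
grasp_force: 0.0
```

Call:
{"fn": "carry_out", "kwargs": {"commands": [[[0,0,0,0,0,0],[0,0,0,0,0,0],[0,0,0,0,0,0],[0,0,0,0,0,0],[0,0,0,0,0,0],[0,0,0,0,0,0],[0,0,0,0,0,0]]], "hand": 1, "force": 50}}

```text
clock: 10.68
position: [0.4205, 0.0701, 0.0657]
ee_rot: [0.999, 0.041, -0.0, 0.0]
ft_force: [-4.4, -1.7, 8.8]
grip_width: 0.445
grasp_force: 49.2
```

```bash
python3 -c "
from h import *
go((.427,.070),.08,.0655)
cv2.imwrite('pics/s5.png',camera('scene')[:,:,::-1])
im=cv2.imread('pics/s5.png')
cv2.imwrite('pics/tab.png',cv2.resize(im[190:270,160:260],(750,600),interpolation=2))"
```

```text
t 10.6833 pos [0.4205 0.0701 0.0657] yaw 0.0829 shift [0.161 0.016 0.005] turn [0.002 0.002 0.028] F [-4.4 -1.7  8.8] grip 0.445 49.2
```

View pics/tab.png

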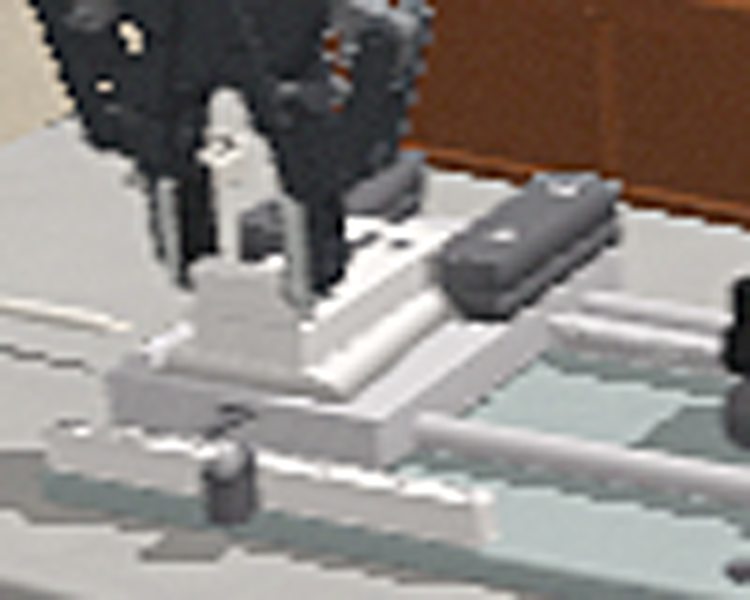

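Call:
{"fn": "carry_out", "kwargs": {"commands": [[[0.02,0,-0.02,0,0,0],[0.1,0,0,0,0,0],[0.1,0,0,0,0,0],[0.1,0,0,0,0,0],[0.1,0,0,0,0,0],[0.1,0,0,0,0,0],[0.1,0,0,0,0,0],[0.1,0,0,0,0,0],[0,0,0,0,0,0]]]}}

```text
clock: 11.48
position: [0.4499, 0.0726, 0.0662]
ee_rot: [0.999, 0.041, 0.0, -0.0]
ft_force: [1.3, 0.6, -2.6]
grip_width: 0.442
grasp_force: 50.4
```

Call:
{"fn": "carry_out", "kwargs": {"commands": [[[0.1,0,0,0,0,0],[0.1,0,0,0,0,0],[0.1,0,0,0,0,0],[0.1,0,0,0,0,0],[0.08,0,0,0,0,0],[0.05,0,0,0,0,0],[0,0,0,0,0,0]]]}}

```text
clock: 12.07
position: [0.4706, 0.0746, 0.0661]
ee_rot: [0.999, 0.042, 0.0, -0.0]
ft_force: [0.0, 1.0, -2.2]
grip_width: 0.441
grasp_force: 50.4
```

```bash
python3 -c "
from h import *
go((.4766,.0734),.08,.0655)"
```

```text
t 12.0667 pos [0.4706 0.0746 0.0661] yaw 0.0831 shift [0.147 0.041 0.016] turn [-0.004 -0.005  0.03 ] F [ 0.   1.  -2.2] grip 0.441 50.4
```

Call:
{"fn": "carry_out", "kwargs": {"commands": [[[0.03,0,0,0,0,0],[0.03,0,0,0,0,0],[0.03,0,0,0,0,0],[0,0,0,0,0,0]]]}}

```text
clock: 12.4
position: [0.4737, 0.075, 0.0661]
ee_rot: [0.999, 0.042, 0.0, -0.0]
ft_force: [-0.4, 3.8, -1.6]
grip_width: 0.445
grasp_force: 50.5
```

Call:
{"fn": "carry_out", "kwargs": {"commands": [[[0.025,0,0,0,0,0],[0.025,0,0,0,0,0],[0,0,0,0,0,0]]]}}

```text
clock: 12.65
position: [0.4756, 0.0753, 0.0661]
ee_rot: [0.999, 0.042, -0.0, -0.0]
ft_force: [-1.4, 4.9, -1.7]
grip_width: 0.444
grasp_force: 50.5
```

Call:
{"fn": "carry_out", "kwargs": {"commands": [[[0.025,0,0,0,0,0],[0.025,0,0,0,0,0],[0,0,0,0,0,0]]]}}

```text
clock: 12.9
position: [0.4775, 0.0756, 0.0661]
ee_rot: [0.999, 0.042, -0.0, -0.0]
ft_force: [-1.9, 4.9, -0.7]
grip_width: 0.446
grasp_force: 50.5
```

Call:
{"fn": "carry_out", "kwargs": {"commands": [[[0.02,-0.02,0,0,0,0],[0.025,0,0,0,0,0],[0,0,0,0,0,0]]]}}

```text
clock: 13.15
position: [0.4796, 0.076, 0.0661]
ee_rot: [0.999, 0.041, 0.0, -0.0]
ft_force: [-1.7, 2.6, -1.3]
grip_width: 0.447
grasp_force: 50.5
```

Call:
{"fn": "carry_out", "kwargs": {"commands": [[[0.025,0,0,0,0,0],[0.025,0,0,0,0,0],[0,0,0,0,0,0]]]}}

```text
clock: 13.4
position: [0.4814, 0.0763, 0.0661]
ee_rot: [0.999, 0.042, -0.0, -0.0]
ft_force: [-1.4, 4.6, -1.1]
grip_width: 0.445
grasp_force: 50.6
```

Call:
{"fn": "carry_out", "kwargs": {"commands": [[[0.02,-0.03,0,0,0,0],[0.025,0,0,0,0,0],[0,0,0,0,0,0]]]}}

```text
clock: 13.65
position: [0.4822, 0.0765, 0.0658]
ee_rot: [0.999, 0.041, -0.001, 0.001]
ft_force: [-7.0, 0.1, 2.5]
grip_width: 0.442
grasp_force: 51.0
```

Call:
{"fn": "carry_out", "kwargs": {"commands": [[[0.025,0,0,0,0,0],[0.025,0,0,0,0,0],[0,0,0,0,0,0]]]}}

```text
clock: 13.9
position: [0.4824, 0.0766, 0.0657]
ee_rot: [0.999, 0.041, -0.003, 0.001]
ft_force: [-18.1, -1.8, 13.9]
grip_width: 0.447
grasp_force: 52.0
```

Call:
{"fn": "carry_out", "kwargs": {"commands": [[[-0.02,0,0,0,0,0],[0,0,0,0,0,0],[0,0,0,0,0,0],[0,0,0,0,0,0],[0,0,0,0,0,0],[0,0,-0.3,0,0,0],[0,0,-0.5,0,0,0],[0,0,-0.6,0,0,0],[0,0,-0.4,0,0,0],[0,0,0,0,0,0]]], "hand": -0.5}}

```text
clock: 14.73
position: [0.4864, 0.078, 0.1423]
ee_rot: [0.999, 0.042, 0.003, 0.0]
ft_force: [0.6, -0.6, -0.4]
grip_width: 0.747
grasp_force: 0.0
```

```bash
cat > knob.py <<'E'
from h import *
th=np.linspace(0,2*np.pi,40)
KN=[box(-.031,.031,.012,.012,.051,.078),np.array([[.023*np.cos(t),.023*np.sin(t),z] for t in th for z in(.042,.051)])]
def knob(it,isc,q0=(.497,-.086,.05)):
    out=[]
    v=[]
    for n,im,r,hi in(("top",it,(232,205,268,245),75),("scene",isc,(250,212,282,245),75)):
        if im is None: continue
        g=im[r[1]:r[3],r[0]:r[2]].astype(float).mean(2); v.append((n,r,np.clip((hi-g)/30,0,1)))
    for vv in [[x] for x in v]+[v]:
        f=fit(KN,list(q0),vv); out.append((f.x.round(4),round(f.fun,1),round(sum(x[2].sum() for x in vv),1)))
    return out
E
python3 -c "
from knob import *
go((.4766,.0734),.08,.0655)
for o in knob(cv2.imread('pics/top0.png'),cv2.imread('pics/s3.png')): print(o)
print(np.sort(cv2.imread('pics/top0.png')[205:245,232:268].mean(2).ravel())[[5,50,100,150,200,300]])
cv2.imwrite('pics/s6.png',camera('scene')[:,:,::-1])
# check holder: overlay error at home, dense search
im=cv2.imread('pics/s6.png')
"
```

```text
t 14.7333 pos [0.4864 0.078  0.1423] yaw 0.0831 shift [-0.264  0.095  1.919] turn [ 0.003 -0.056  0.03 ] F [ 0.6 -0.6 -0.4] grip 0.747 0.0
(array([ 0.4993, -0.0829,  0.0722]), np.float64(44.1), np.float64(274.4))
(array([ 0.5042, -0.0779,  0.1572]), np.float64(209.0), np.float64(430.2))
(array([ 0.499 , -0.0822,  0.1542]), np.float64(270.9), np.float64(704.5))
[24.33333333 29.         34.         36.66666667 38.66666667 72.        ]
```

Call:
{"fn": "carry_out", "kwargs": {"commands": [[[0,0.3,0,0,0,0],[0,0.55,0,0,0,0],[0,0.6,0,0,0,0],[0,0.6,0,0,0,0],[0,0.6,0,0,0,0],[-0.05,0.6,0,0,0,0],[0,0.5,0,0,0,0],[0,0.31,0,0,0,0],[0,0,0.3,0,0,0],[0,0,0.5,0,0,0],[0,0,0.5,0,0,0],[0,0,0.4,0,0,0],[0,0,0.3,0,0,0],[0,0,0.13,0,0,0],[0,0,0,0,0,0]]]}}

```text
clock: 16.03
position: [0.4949, -0.0836, 0.0516]
ee_rot: [0.999, 0.042, -0.001, -0.001]
ft_force: [-0.2, 0.1, -0.3]
grip_width: 0.751
grasp_force: 0.0
```

```bash
python3 -c "
from h import *
go((.498,-.084),.08,.057)"
```

```text
t 16.0333 pos [ 0.4949 -0.0836  0.0516] yaw 0.084 shift [ 0.076  0.017 -0.136] turn [-0.01   0.02   0.038] F [-0.2  0.1 -0.3] grip 0.751 0.0
```

Call:
{"fn": "carry_out", "kwargs": {"commands": [[[0.07,0.01,-0.14,0,0,0],[0,0,0,0,0,0],[0,0,0,0,0,0]]]}}

```text
clock: 16.28
position: [0.4997, -0.0847, 0.0599]
ee_rot: [0.999, 0.041, 0.001, 0.0]
ft_force: [-0.2, -0.1, -0.9]
grip_width: 0.754
grasp_force: 0.0
```

Call:
{"fn": "carry_out", "kwargs": {"commands": [[[0,0,0,0,0,0],[0,0,0,0,0,0],[0,0,0,0,0,0],[0,0,0,0,0,0],[0,0,0,0,0,0],[0,0,0,0,0,0],[0,0,0,0,0,0],[0,0,0,0,0,0],[0,0,0,0,0,0],[0,0,0,0,0,0]]], "hand": 1, "force": 50}}

```text
clock: 17.12
position: [0.4983, -0.0831, 0.0588]
ee_rot: [0.999, 0.042, -0.0, -0.001]
ft_force: [-3.8, 6.2, 5.7]
grip_width: 0.124
grasp_force: 50.8
```

```bash
python3 -c "
from h import *
go((.498,-.084),.08,.057); o=get_obs(); print(o['torque'],o['joint_pos'])"
```

```text
t 17.1167 pos [ 0.4983 -0.0831  0.0588] yaw 0.0843 shift [-0.008  0.022  0.044] turn [-0.014  0.006  0.041] F [-3.8  6.2  5.7] grip 0.124 50.8
[ 1.24446539  0.88571623 -0.04870945] [ 0.55845644  0.29620015 -0.54046455  1.93577867  0.18289864  0.95862595
 -1.55511297]
```

Call:
{"fn": "carry_out", "kwargs": {"commands": [[[0,-0.03,0,0,0,0],[0,0,0,0,0,0.5],[0,0,0,0,0,0.5],[0,0,0,0,0,0.5],[0,0,0,0,0,0.5],[0,0,0,0,0,0.5],[0,0,0,0,0,0.5],[0,0,0,0,0,0]]]}}

```text
clock: 17.78
position: [0.4983, -0.0822, 0.0588]
ee_rot: [0.993, -0.116, -0.0, -0.0]
ft_force: [-3.2, 5.0, 5.8]
grip_width: 0.128
grasp_force: 50.7
```

```bash
python3 -c "
from h import *
go((.498,-.084),.08,.057); o=get_obs(); print(o['torque'],o['joint_pos'])"
```

```text
t 17.7833 pos [ 0.4983 -0.0822  0.0588] yaw -0.2334 shift [0.004 0.046 0.045] turn [-0.009  0.006 -2.992] F [-3.2  5.   5.8] grip 0.128 50.7
[ 0.88781744  0.72391875 -0.03348077] [ 0.51568185  0.28808804 -0.49390738  1.93840751  0.16454545  0.95495283
 -1.8607128 ]
```

Call:
{"fn": "carry_out", "kwargs": {"commands": [[[0,0,0,0,0,0],[0,0,0,0,0,0],[0,0,0,0,0,0],[0,0,0,0,0,0],[0,0,0,0,0,0],[0,0,-0.3,0,0,0],[0,0,-0.4,0,0,0],[0,0,-0.3,0,0,0],[0,0,0,0,0,-1],[0,0,0,0,0,-1],[0,0,0,0,0,-1],[0,0,0,0,0,-1],[0,0,0,0,0,-1],[0,0,0,0,0,-1],[0,0,0,0,0,-1],[0,0,0,0,0,-1],[0,0,0,0,0,-1],[0,0,0,0,0,-1]]], "hand": -0.4}}

```text
clock: 19.28
position: [0.4987, -0.0837, 0.0995]
ee_rot: [0.917, 0.399, 0.0, 0.0]
ft_force: [-0.9, 0.1, -0.2]
grip_width: 0.7
grasp_force: 0.0
```

Call:
{"fn": "carry_out", "kwargs": {"commands": [[[0,0,0,0,0,-1],[0,0,0,0,0,-1],[0,0,0,0,0,-1],[0,0,0,0,0,-1],[0,0,0,0,0,-1],[0,0,0,0,0,-1],[0,0,0,0,0,-1],[0,0,0,0,0,-1],[0,0,0,0,0,-1],[0,0,0,0,0,-1],[0,0,0,0,0,-1],[0,0,0,0,0,-1],[0,0,0,0,0,-1],[0,0,0,0,0,-1],[0,0,0,0,0,-1],[0,0,0,0,0,-1],[0,0,0,0,0,-1],[0,0,0,0,0,-1],[0,0,0,0,0,-1],[0,0,0,0,0,-1]]]}}

```text
clock: 20.95
position: [0.4987, -0.0839, 0.0994]
ee_rot: [0.113, 0.994, -0.0, 0.0]
ft_force: [0.1, 0.1, -0.1]
grip_width: 0.699
grasp_force: 0.0
```

```bash
python3 -c "
from h import *
go((.4985,-.0815),-.235+np.pi,.058); o=get_obs(); print(o['joint_pos'])"
```

```text
t 20.95 pos [ 0.4987 -0.0839  0.0994] yaw 2.9152 shift [0.018 0.058 1.035] turn [-0.007  0.008  0.082] F [ 0.1  0.1 -0.1] grip 0.699 0.0
[ 0.91707317  0.33629659 -0.95620332  1.88791122  0.31255436  1.07521748
  1.18034026]
```

Call:
{"fn": "carry_out", "kwargs": {"commands": [[[0.02,0.06,0.3,0,0,0.08],[0,0,0.4,0,0,0],[0,0,0.33,0,0,0],[0,0,0,0,0,0],[0,0,0,0,0,0]]]}}

```text
clock: 21.37
position: [0.4979, -0.081, 0.0573]
ee_rot: [0.119, 0.993, 0.0, -0.001]
ft_force: [0.3, 0.6, -0.5]
grip_width: 0.7
grasp_force: 0.0
```

Call:
{"fn": "carry_out", "kwargs": {"commands": [[[0,0,0,0,0,0],[0,0,0,0,0,0],[0,0,0,0,0,0],[0,0,0,0,0,0],[0,0,0,0,0,0],[0,0,0,0,0,0],[0,0,0,0,0,0],[0,0,0,0,0,0],[0,0,0,0,0,0],[0,0,0,0,0,0]]], "hand": 1, "force": 50}}

```text
clock: 22.2
position: [0.4985, -0.0817, 0.058]
ee_rot: [0.12, 0.993, -0.001, 0.0]
ft_force: [-1.5, -2.3, 6.8]
grip_width: 0.131
grasp_force: 50.7
```

```bash
python3 -c "
from h import *
go((.4985,-.0815),-.235+np.pi,.058)
im={n:camera(n)[:,:,::-1] for n in('top','scene')}
cv2.imwrite('pics/tA.png',im['top']);cv2.imwrite('pics/sA.png',im['scene'])"
```

```text
t 22.2 pos [ 0.4985 -0.0817  0.058 ] yaw 2.9016 shift [0.    0.005 0.   ] turn [-0.011  0.007 -0.048] F [-1.5 -2.3  6.8] grip 0.131 50.7
```

Call:
{"fn": "carry_out", "kwargs": {"commands": [[[0,0,0,0,0,0.6],[0,0,0,0,0,0.6],[0,0,0,0,0,0.6],[0,0,0,0,0,0.6],[0,0,0,0,0,0.6],[0,0,0,0,0,0.6],[0,0,0,0,0,0.6],[0,0,0,0,0,0.6],[0,0,0,0,0,0.6],[0,0,0,0,0,0.6],[0,0,0,0,0,0.6],[0,0,0,0,0,0.6],[0,0,0,0,0,0.6],[0,0,0,0,0,0.6],[0,0,0,0,0,0.6],[0,0,0,0,0,0.6],[0,0,0,0,0,0.4],[0,0,0,0,0,0],[0,0,0,0,0,0]]]}}

```text
clock: 23.88
position: [0.4999, -0.0802, 0.0581]
ee_rot: [0.6, 0.8, 0.001, 0.001]
ft_force: [5.0, 2.3, -2.8]
grip_width: 0.127
grasp_force: 49.7
```

```bash
python3 -c "
from h import *
go((.4985,-.0815),-.235+np.pi,.058); o=get_obs(); print(o['torque'],o['joint_pos'][6])
im={n:camera(n)[:,:,::-1] for n in('top','scene')}
cv2.imwrite('pics/tB.png',im['top']);cv2.imwrite('pics/sB.png',im['scene'])
# image shift of carriage front between before(s6) and after, phase correlation on front area
rows=[]
for f in('s3','sA','sB'):
    rows.append(cv2.resize(cv2.imread(f'pics/{f}.png')[232:262,162:228],(528,240),interpolation=2))
L=np.vstack(rows)[:600]
rows=[]
for f in('top0','tB'):
    rows.append(cv2.resize(cv2.imread(f'pics/{f}.png')[255:285,163:197],(272,240),interpolation=2))
R=np.vstack(rows); R=np.vstack([R,np.zeros((720-480,272,3),np.uint8)])[:720]
cv2.imwrite('pics/cmp.png',cv2.resize(np.hstack([np.vstack(rows and [cv2.resize(cv2.imread(f'pics/{f}.png')[232:262,162:228],(528,200),interpolation=2) for f in('s3','sA','sB')]),R[:600]]),(800,600)))
"
```

```text
t 23.8833 pos [ 0.4999 -0.0802  0.0581] yaw 1.8553 shift [-0.022 -0.043  0.003] turn [  0.031   0.022 -10.039] F [ 5.   2.3 -2.8] grip 0.127 49.7
[ 0.49931524 -1.23389244 -0.02629663] 0.14412213516656652
```

```bash
python3 -c "
import cv2,numpy as np
def crop(f,x,y,w,h,k):
    a=cv2.resize(cv2.imread(f'pics/{f}.png')[y:y+h,x:x+w],None,fx=k,fy=k,interpolation=cv2.INTER_NEAREST)
    for i in range(0,w,5): cv2.line(a,(i*k,0),(i*k,14 if (x+i)%10==0 else 6),(0,0,255),1); 
    for i in range(0,w):
        if (x+i)%10==0: cv2.putText(a,str(x+i),(i*k+2,14),0,.4,(0,0,255),1)
    for j in range(0,h):
        if (y+j)%5==0: cv2.putText(a,str(y+j),(0,j*k+5),0,.35,(255,0,0),1)
    return a
S=[crop(f,168,238,44,24,11) for f in('s3','sB')]
T=[crop(f,164,252,28,24,11) for f in('top0','tB')]
cv2.imwrite('pics/cmp.png',np.vstack([np.hstack(p) for p in zip(S,T)])[:600,:800]); 
"
```

```text
(no output)
```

View pics/cmp.png

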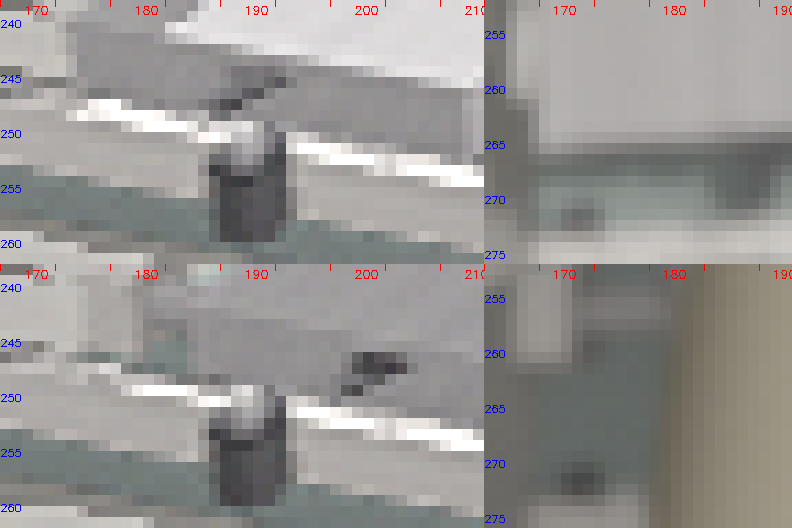

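```bash
python3 -c "
from h import *
th=.08
def L(n,uv,z): 
    X=ray(n,uv,z); return 'fwd %.1f lat %.1f'%tuple(1000*np.array([X[0]*np.cos(th)+X[1]*np.sin(th),-np.sin(th)*X[0]+np.cos(th)*X[1]]))
for nm,n,uv,z in [('ptr tip before','scene',(187.9,246.7),.03),('ptr tip after','scene',(199.3,248.9),.03),('ptr back before','scene',(193,244.5),.03),('ptr back after','scene',(204,246.5),.03),
 ('clip light','scene',(190,251),.032),('clip wall top','scene',(193,249.5),.03),('body left bot','scene',(187.5,259),.012),('body right bot','scene',(193.5,259),.012),('body left mid','scene',(187,254),.024),('body right mid','scene',(193.5,254),.024),
 ('top clip','top',(197.2,277.8),.03),('top ptr','top',(187.4,268),.03)]: print(nm,L(n,uv,z))
# dark pixel map of clip in top0, intensities
a=cv2.imread('pics/top0.png').mean(2)
print(a[270:286,188:206].astype(int))
"
```

```text
ptr tip before fwd 399.4 lat 41.3
ptr tip after fwd 398.7 lat 8.8
ptr back before fwd 414.8 lat 37.2
ptr back after fwd 414.7 lat 6.0
clip light fwd 376.9 lat 20.0
clip wall top fwd 390.3 lat 20.8
body left bot fwd 372.5 lat 26.2
body right bot fwd 377.7 lat 13.1
body left mid fwd 374.4 lat 27.5
body right mid fwd 380.0 lat 13.3
top clip fwd 374.6 lat 16.4
top ptr fwd 401.4 lat 40.9
[[103 116 132 146 152 152 152 150 147 148 150 153 157 160 161 162 164 165]
 [133 145 157 165 170 171 170 165 158 156 163 170 177 179 180 181 181 182]
 [169 175 183 186 189 188 187 177 163 156 170 184 191 192 192 193 192 191]
 [191 192 196 198 198 196 192 176 150 136 157 181 193 195 196 195 195 195]
 [195 193 198 201 201 197 189 167 129 108 128 159 176 180 181 182 182 184]
 [178 175 181 186 186 180 166 141 111  97 101 114 127 134 137 138 139 140]
 [134 132 136 141 142 136 124 115 115 115 100  81  77  85  97 100 101 104]
 [ 99  98  99 102 103 104 105 119 141 145 123  87  68  80 100 107 108 112]
 [105 106 104 103 102 102 107 129 155 158 135  97  73  93 118 127 129 132]
 [126 124 119 110 107 106 106 121 144 146 125  93  77 104 134 144 145 145]
 [141 138 127 113 107 106 102 106 116 115 102  87  86 113 141 149 150 149]
 [147 144 130 114 106 106 104 102 102  95  93  97 109 128 145 150 149 149]
 [147 144 134 116 107 107 105 106 104 101 103 117 133 144 149 150 149 149]
 [146 142 129 114 107 107 107 107 110 115 124 134 145 150 151 150 150 150]
 [145 138 122 111 110 111 112 117 124 133 141 146 150 150 150 150 150 150]
 [145 137 122 117 123 126 127 132 140 146 148 150 150 150 150 149 150 149]]
```

```bash
python3 -c "
from h import *
np.set_printoptions(linewidth=200)
s=cv2.imread('pics/s3.png').mean(2).astype(int);b=cv2.imread('pics/sB.png').mean(2).astype(int);a=cv2.imread('pics/top0.png').mean(2).astype(int)
print('s3 rows243 cols184');print(s[243:256,184:198]);print('sB rows244 cols193');print(b[244:254,193:208]);print('top rows262 cols180');print(a[262:273,180:199])
"
```

```text
s3 rows243 cols184
[[150 150 147 142 140 144 147 145 142 148 159 177 193 213]
 [152 146 147 146 134 120 118 123 115 127 145 140 137 141]
 [149 148 146 149 140 123 119 121 104  90 126 144 146 149]
 [146 145 146 137 124 120  94  84 130 149 147 146 150 152]
 [140 139 124 108  82  70 130 152 150 144 144 146 149 148]
 [164 175 185 122 111 150 141 142 144 143 145 147 146 144]
 [255 233 178 221 214 215 228 176 123 155 158 143 137 137]
 [176 208 247 255 236 191 196 169 135 107 201 214 194 157]
 [168 166 170 147 129 151 172 164 123  83 216 255 255 255]
 [174 177 158 107 109 139 154 132  80  69 148 181 204 238]
 [176 180 141  61  73 105 112  96  77  80 149 172 164 161]
 [173 179 160 102  64  60  59  82  89  84 155 181 174 172]
 [182 187 155  98  69  74  85  91  88  80 130 168 176 176]]
sB rows244 cols193
[[147 145 147 146 145 144 147 154 160 164 168 165 163 159 157]
 [143 143 148 146 148 142 146 153 155 156 151 149 150 152 156]
 [145 146 149 147 145 147 135  98  67  84  92 115 140 144 142]
 [145 146 148 146 144 147 127  83  68  73  60  76 125 144 147]
 [148 144 145 141 144 132 120 121 100  90 
[... 526 characters left out ...]
53 150 145 139 133 131 128 124 120 119 118 118 115 117 118 116 112]
 [119 119 118 117 114 110 106 101  98  94  93  94  97  99 100 101 104 106 107]
 [100 101 101 102 101 100  97  94  91  90  93  98 103 105 106 112 119 122 122]
 [105 106 110 111 106 101  99  97  92  94 103 114 120 122 123 128 135 139 138]
 [123 123 126 125 112 103 100  98  95  97 113 131 137 139 139 141 144 145 145]
 [138 138 139 135 122 107 100  98  95 102 120 138 144 145 144 144 144 145 145]
 [145 144 143 140 131 115 105 103 103 116 132 146 152 152 152 150 147 148 150]
 [152 152 149 145 140 131 128 128 133 145 157 165 170 171 170 165 158 156 163]
 [171 171 166 159 158 159 162 164 169 175 183 186 189 188 187 177 163 156 170]]
```

```bash
python3 -c "
from h import *
th=.08
def L(n,uv,z): 
    X=ray(n,uv,z); return (1000*np.array([X[0]*np.cos(th)+X[1]*np.sin(th),-np.sin(th)*X[0]+np.cos(th)*X[1]])).round(1)
for nm,n,uv in [('tip before','scene',(187.3,248.2)),('base mid before','scene',(191,244.5)),('tip after','scene',(198.3,249.8)),('base mid after','scene',(202.3,246)),('apex','scene',(192.3,248.8)),('top apex','top',(196.9,271.)),('top tip','top',(188,270.5))]: print(nm,L(n,uv,.03))
"
```

```text
tip before [391.5  37.7]
base mid before [413.   41.7]
tip after [393.5   8.2]
base mid after [415.7  11.4]
apex [393.   24.6]
top apex [392.   16.8]
top tip [394.9  39.5]
```

```bash
python3 -c "
from h import *
th=.08; p=camera_params('scene'); R,t=p['R'],p['t']; c=-R.T@t
ex=np.array([np.cos(th),np.sin(th),0]); ey=np.array([-np.sin(th),np.cos(th),0])
def pl(uv,F):
    d=R.T@np.linalg.inv(p['mtx'])@np.array([*uv,1.]); X=c+d*(F-c@ex)/(d@ex); return (1000*np.array([X@ey,X[2]])).round(1)
for F in(.367,.371): print(F,'left',pl((186.7,254),F),'right',pl((190.6,254),F),'top mid',pl((188.7,252.7),F))
print('top front edge', [ (1000*ray('top',(196.7,280.5),z)@ex).round(1) for z in(.03,.034)], [ (1000*ray('top',u,z)@ey).round(1) for u in((194.5,278),(198.9,278),(196.7,278)) for z in(.03,.034)])
np.set_printoptions(linewidth=200)
print(cv2.imread('pics/s3.png').mean(2).astype(int)[255:262,184:198])
"
```

```text
0.367 left [22.9 28. ] right [11.9 29.9] top mid [16.9 32.4]
0.371 left [25.9 25.8] right [14.9 27.7] top mid [19.9 30.2]
top front edge [np.float64(367.8), np.float64(367.4)] [np.float64(23.3), np.float64(22.2), np.float64(12.1), np.float64(11.1), np.float64(17.7), np.float64(16.6)]
[[182 187 155  98  69  74  85  91  88  80 130 168 176 176]
 [130 126 129 104  70  77  81  88  89  81 126 167 175 172]
 [120 124 120  93  70  71  85  89  88  80 118 175 186 173]
 [120 122 128 101  69  72  82  85  82  98 124 132 121 130]
 [121 118 121 102  75  71  74  87  84 109 127 122 123 122]
 [124 120 114 119 121 110 106 116 128 126 123 122 123 120]
 [140 142 141 143 143 137 123 111 112 115 115 125 124 120]]
```

Call:
{"fn": "carry_out", "kwargs": {"commands": [[[0,0,0,0,0,-0.5],[0,0,0,0,0,-0.5],[0,0,0,0,0,-0.5],[0,0,0,0,0,-0.5],[0,0,0,0,0,-0.5],[0,0,0,0,0,-0.5],[0,0,0,0,0,-0.5],[0,0,0,0,0,-0.5],[0,0,0,0,0,-0.5],[0,0,0,0,0,-0.5],[0,0,0,0,0,0],[0,0,0,0,0,0]]]}}

```text
clock: 24.98
position: [0.499, -0.0807, 0.058]
ee_rot: [0.373, 0.928, 0.0, 0.001]
ft_force: [0.9, 1.6, 5.9]
grip_width: 0.127
grasp_force: 50.7
```

```bash
python3 -c "
from h import *
np.set_printoptions(linewidth=200)
go((.4985,-.0815),-.235+np.pi,.058)
cv2.imwrite('pics/sC.png',camera('scene')[:,:,::-1]); cv2.imwrite('pics/tC.png',camera('top')[:,:,::-1])
s=cv2.imread('pics/sC.png').mean(2).astype(int); print(s[243:254,188:206])
# image shift of pointer by template from sB
T=cv2.imread('pics/sB.png')[245:250,196:208]
for f in('s3','sC'):
    k=8; I=cv2.resize(cv2.imread(f'pics/{f}.png')[240:254,180:212],None,fx=k,fy=k,interpolation=2); r=cv2.matchTemplate(I,cv2.resize(T,None,fx=k,fy=k,interpolation=2),cv2.TM_CCOEFF_NORMED); _,v,_,m=cv2.minMaxLoc(r); print(f,v,np.array(m)/k+[180,240]-[196,245])
"
```

```text
t 24.9833 pos [ 0.499  -0.0807  0.058 ] yaw 2.377 shift [-0.005 -0.022 -0.001] turn [ 0.008  0.013 -5.057] F [0.9 1.6 5.9] grip 0.127 50.7
[[143 143 145 145 145 147 152 158 160 160 161 164 163 162 161 160 159 156]
 [146 145 143 144 147 146 147 146 141 140 149 155 159 161 163 161 159 156]
 [145 146 145 145 148 148 145 145 146 140 124 128 139 143 148 140 142 146]
 [146 146 142 146 147 146 146 144 151 127  80  73  68  67 105 135 143 145]
 [144 144 143 148 147 144 145 146 132  90  72  73  59  75 128 148 146 148]
 [127 145 144 142 143 143 142 129 111 100  83  83 132 155 147 145 144 148]
 [158 208 225 174 122 155 158 121  94  91 124 150 146 145 141 145 148 146]
 [239 190 196 166 131 106 202 216 197 159 149 155 140 135 135 140 141 139]
 [127 150 170 160 124  80 214 255 255 255 245 226 192 173 179 168 153 132]
 [108 133 150 132  80  69 147 179 201 236 255 255 255 255 227 209 233 227]
 [ 72 104 109  90  77  75 145 170 164 159 158 154 159 192 220 204 238 255]]
s3 0.8021152019500732 [-11.     -1.875]
sC 0.9288971424102783 [-2.625 -0.25 ]
```

```bash
python3 -c "
from h import *
th=.08
ex=np.array([np.cos(th),np.sin(th),0]); ey=np.array([-np.sin(th),np.cos(th),0]); ez=np.array([0,0,1])
for z in(.03,.034):
  for lat in(.0175,.0205):
    for f in(.368,.378,.385,.392): X=f*ex+lat*ey+z*ez; print(z,lat,f,proj('scene',X)[0].round(1),proj('top',X)[0].round(1))
# strip: white top line rear/front edge ; strip location in top
a=cv2.imread('pics/top0.png').mean(2).astype(int); print('top col 210',a[262:286,210],'col 185',a[262:286,185])
s=cv2.imread('pics/s3.png').mean(2).astype(int); print('scene col 205',s[244:266,205])
"
```

```text
0.03 0.0175 0.368 [188.8 253.4] [196.8 280.4]
0.03 0.0175 0.378 [191.3 251.8] [196.7 276.5]
0.03 0.0175 0.385 [192.9 250.6] [196.7 273.8]
0.03 0.0175 0.392 [194.6 249.4] [196.6 271. ]
0.03 0.0205 0.368 [187.7 253.2] [195.7 280.5]
0.03 0.0205 0.378 [190.2 251.6] [195.6 276.6]
0.03 0.0205 0.385 [191.9 250.4] [195.5 273.8]
0.03 0.0205 0.392 [193.5 249.2] [195.5 271.1]
0.034 0.0175 0.368 [188.7 251.9] [196.4 280.3]
0.034 0.0175 0.378 [191.1 250.2] [196.3 276.4]
0.034 0.0175 0.385 [192.8 249.1] [196.3 273.6]
0.034 0.0175 0.392 [194.5 247.9] [196.2 270.9]
0.034 0.0205 0.368 [187.6 251.7] [195.2 280.4]
0.034 0.0205 0.378 [190. 250.] [195.2 276.4]
0.034 0.0205 0.385 [191.7 248.9] [195.1 273.7]
0.034 0.0205 0.392 [193.4 247.7] [195. 271.]
top col 210 [129 131 138 144 146 146 146 150 169 190 197 186 155 115 104 115 133 145
 149 148 149 148 149 148] col 185 [172 163 139 110 100 101 103 107 115 131 159 181 188 179 142 105 105 121
 138 147 148 147 148 148]
scene col 205 [230 151 144 150 149 149 142 135 231 255 158 168 174 171 172 172 127 123
 122 118 130 131]
```

Call:
{"fn": "carry_out", "kwargs": {"commands": [[[0,0,0,0,0,-0.25],[0,0,0,0,0,-0.25],[0,0,0,0,0,-0.25],[0,0,0,0,0,0],[0,0,0,0,0,0]]]}}

```text
clock: 25.5
position: [0.4989, -0.0809, 0.058]
ee_rot: [0.337, 0.942, 0.0, 0.001]
ft_force: [0.1, 0.2, 6.6]
grip_width: 0.126
grasp_force: 50.9
```

Call:
{"fn": "carry_out", "kwargs": {"commands": [[[0,0,0,0,0,0],[0,0,0,0,0,0],[0,0,0,0,0,0],[0,0,0,0,0,0],[0,0,0,0,0,0],[0,0,-0.3,0,0,0],[0,0,-0.5,0,0,0],[0,0,-0.5,0,0,0]]], "hand": -0.3}}

```text
clock: 26.17
position: [0.4978, -0.0807, 0.1103]
ee_rot: [0.336, 0.942, 0.0, -0.001]
ft_force: [0.3, 0.8, 0.0]
grip_width: 0.647
grasp_force: 0.0
```

```bash
python3 -c "
from h import *
go((.499,-.081),2.377,.058)"
```

```text
t 26.1667 pos [ 0.4978 -0.0807  0.1103] yaw 2.4573 shift [-0.03   0.013  1.308] turn [-0.002 -0.011  0.766] F [0.3 0.8 0. ] grip 0.647 0.0
```

Call:
{"fn": "carry_out", "kwargs": {"commands": [[[0,0,-0.5,0,0,0],[0,0,-0.5,0,0,0],[-0.4,-0.48,-0.2,0,0,0],[-0.4,-0.48,-0.2,0,0,0],[-0.4,-0.48,0,0,0,0],[-0.4,-0.48,0,0,0,0],[-0.4,-0.48,0,0,0,0],[-0.4,-0.48,0,0,0,0],[-0.4,-0.48,0,0,0,0],[-0.4,-0.48,0,0,0,0],[0,0,0,0,0,0],[0,0,0,0,0,0]]]}}

```text
clock: 27.17
position: [0.4999, -0.2822, 0.1658]
ee_rot: [0.337, 0.942, 0.0, 0.0]
ft_force: [0.6, 0.9, 0.1]
grip_width: 0.647
grasp_force: 0.0
```

```bash
python3 -c "
from h import *
np.set_printoptions(linewidth=200)
o=get_obs();print(o['clock'],o['position'])
t=camera('top')[:,:,::-1];s=camera('scene')[:,:,::-1]
cv2.imwrite('pics/tD.png',t);cv2.imwrite('pics/sD.png',s)
t=t.mean(2).astype(int);s=s.mean(2).astype(int)
print('top rows 262, cols 188');print(t[262:284,188:208]);print('scene rows 244 cols 186');print(s[244:255,186:204])
I=np.float32
def sh(a,b): return cv2.phaseCorrelate(I(a),I(b),cv2.createHanningWindow(a.shape[::-1],cv2.CV_32F))
a=cv2.imread('pics/top0.png').mean(2)
A=cv2.resize(I(a[195:240,158:172]),None,fx=8,fy=8,interpolation=2)
r=cv2.matchTemplate(cv2.resize(I(t[190:246,150:230]),None,fx=8,fy=8,interpolation=2),A,cv2.TM_CCOEFF_NORMED);_,v,_,m=cv2.minMaxLoc(r);print('railL shift px',v,np.array(m)/8+[150-158,190-195])
"
```

```text
27.1667 [ 0.49987759 -0.28224189  0.16582157]
top rows 262, cols 188
[[167 163 154 142 136 134 140 150 156 157 158 158 157 156 154 153 154 153 151 148]
 [152 143 130 119 114 112 114 121 123 124 125 128 126 125 123 120 119 118 116 114]
 [120 112 103  99  97  96  94  92  87  83  83  87  94  98  99  98  98  98  96  97]
 [ 97  95  93  94  94  94  94  88  75  65  64  73  90 100 102 107 109 105 102 101]
 [ 96  96  97  96  97  98  96  92  78  64  67  87 109 118 120 124 127 122 116 113]
 [ 98  99  98  98  99  97  98  94  83  68  73 101 126 134 135 134 135 130 123 116]
 [ 98  98  98  97  98  98  97  96  89  75  78 107 132 138 136 132 129 123 114 107]
 [ 99  98  98  97  99  98  98  98  90  80  85 110 129 131 125 119 114 111 108 105]
 [100 100 101 103 104 104 104 101  95  87  93 111 123 122 118 115 115 117 123 121]
 [109 111 115 118 121 120 117 116 109 103 109 119 127 127 127 127 128 131 138 138]
 [125 128 131 134 138 135 134 128 118 110 118 130 137 137 138 138 137 138 143 144]
 [138 138 141 144 144 142 138 128 110  95 108 127 139 141 142 142 142 141 144 144]
 [142 139 143 147 147 144 137 122  
[... 995 characters left out ...]
 150 148 146 151 134  95  70  74  68  69 120 143]
 [144 150 147 146 150 150 148 148 147 139 104  73  78  61  76 131 150 146]
 [138 121 131 151 151 151 152 150 152 119  72  55  76 133 155 149 147 146]
 [116 149 141 141 161 132 106 103 136 132  91 133 155 150 148 144 146 149]
 [194 204 181 159 154 120  86  65 144 159 147 120 128 153 145 146 144 146]
 [179 152 141 155 154 121  80  53 142 189 195 195 178 158 132 120 144 151]
 [146  82  84 111 122  93  55  38 150 182 182 188 194 195 194 195 162 145]
 [145  64  54  70  73  64  54  47 147 176 169 168 166 162 169 178 187 159]
 [158 101  67  65  63  63  56  46 155 185 173 170 171 171 170 169 170 168]]
railL shift px 0.7940546274185181 [ 9.375 -0.75 ]
```

```bash
python3 -c "
from h import *
np.set_printoptions(linewidth=200)
th=.08
ex=np.array([np.cos(th),np.sin(th),0]); ey=np.array([-np.sin(th),np.cos(th),0]); ez=np.array([0,0,1])
t=cv2.imread('pics/tD.png').mean(2).astype(int); s=cv2.imread('pics/sD.png').mean(2).astype(int)
Q=lambda n,x,y,z: proj(n,(.4885+x)*ex+(.0151+y)*ey+(.036+z)*ez)[0].round(1)
for nm,x,z in(('body front',.078,.024),('tab front top',-.002,.04),('tab rear top',-.012,.04),('foot rear',-.012,.009),('rail front',0,.024),('rail back',.08,.024)): print(nm,Q('top',x,0 if 'rail' not in nm else .04,z))
c=int(Q('top',.03,.015,.024)[0]); print('col',c,t[185:255,c]); c=int(Q('top',.03,.04,.024)[0]); print('rail col',c,t[185:250,c])
"
```

```text
body front [193.  202.1]
tab front top [191.9 231.6]
tab rear top [191.9 235.6]
foot rear [195.3 237.6]
rail front [177.8 233. ]
rail back [177.3 202.4]
col 187 [146 146 147 147 146 146 145 145 145 144 145 145 144 145 144 149 166 186 196 198 194 180 154 145 165 187 196 197 197 197 197 198 198 197 197 198 198 196 191 176 156 158 178 193 196 192 189 194 195
 178 142 119 117 115 118 126 144 162 168 169 169 169 169 169 169 169 169 170 170 169]
rail col 177 [146 147 146 146 147 147 147 147 147 147 147 147 148 149 148 147 137 115  93  84  90 112 132 138 131 109  90  82  82  82  82  83  82  82  82  82  83  94 119 137 134 122 101  86  82  82  80  72  69
  93 123 145 157 159 154 148 147 151 156 158 161 163 163 158 151]
```

```bash
python3 -c "
from workcell import *
print(hand_in())"
```

```text
the job is handed in; nothing more can be done
None
```

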